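# Open the strut-assisted tool chest and stow the putty jar under its lid

### The arm

A 6-joint arm with a two-finger parallel gripper is mounted at the origin on a cart in front of the work surface, level with it; the furniture and walls round the work are solid. World frame = base frame: x ahead of the robot, y to its left, z up, the work surface at z = 0. Lengths are in mm, angles in rad, forces in N, time in s.
With the tool pointing down it reaches from about 250 to 850 mm from the base axis. Payload 12.5 kg.
Tool frame: the origin (TCP) lies between the finger pads; the fingertips stand 8 mm ahead of it and the grasp point (between the pads) lies 11 mm behind it; y points along the fingers, z is the direction in which the jaws open and shut, and the axes are right-handed (so a half turn about y gives the same grasp; the last joint's range is limited). The gripper opens to 93 mm and grips with 3 to 60 N. Pads are 15 mm wide; open, the fingers measure 128 mm over their backs; the gripper's body (75 mm by 188 mm) begins 65 mm behind the grasp point.
Start: joints at [1.154, 0.351, 1.652, -0, 1.139, -0.085], TCP at [179.128, 519.998, 226.633] pointing down, gripper open.
Joint ranges: [-2.75, 2.75], [-0.79, 2.1], [0.01, 2.65], [-1.57, 4.71], [0.07, 3.14], [-2.87, 2.87]. Speed limits (rad/s): [2.22, 2.22, 2.79, 3.14, 3.14, 3.14].

### API

Orientations are given as a unit quaternion [w, x, y, z].
In Python, from cell import ctrl gives the robot as it stands. The module is installed in compiled form; this text tells all that it offers. Calls block until the motion is done:
- ctrl.move_pose(position, orientation): joint-space move of the TCP to a pose.
- ctrl.line_to(position, rate=150, frame=None, max_force=None): straight line of the TCP; frame=None keeps the orientation; rate is the mean speed in mm/s. With max_force (N) it stops when the force on the tool has changed by that much, and returns True; else False.
- ctrl.movej(angles): joint-space move.
- ctrl.ungrasp() and ctrl.close(strength=None): open the fingers fully, or close them until they stop; strength is the grip in N (None keeps the last).
- ctrl.hold(seconds).
- ctrl.solve_ik(position, orientation): joint angles nearest the present ones, or None.
- ctrl.get_obs(): the state.
- ctrl.camera(name): name is "side" or "top" or "wrist"; returns the picture (384x512x3 uint8, red, green, blue); there is no depth.
- ctrl.camera_model(name): a dict with "mtx" (3x3 intrinsics, pixels), "rvec" (rotation vector, rad) and "tvec" (3), from world to camera coordinates, as OpenCV has them. Camera axes: x right, y down, z forward; pixel columns grow to the right and rows downward; lengths in mm; the calibration is good to about 2 mm. A picture is of the moment at which its call begins: read the wrist's pose just before it. camera_model takes no time and is no camera call; for the wrist camera it gives the pose at the moment of the call.
A pose or a line that the arm cannot do raises ctrl.Unreachable and nothing moves.
- ctrl.hand_in(): hands the job in, once; it reports no verdict.
The state is a dict: "time": time; "q": joint angles; "joint_vel": joint speeds; "joint_torque": joint torques, N m; "ee_pos": TCP position; "ee_rot": TCP orientation; "wrist_force": force on the tool from outside, world axes, zero at the start; "torque": the same for the moment, N m; "finger_gap": opening from 0.0 (shut) to 1.0 (fully open).
Only numpy, scipy, OpenCV 4.12 (cv2) and the standard library are available. Lean on these libraries where they do the work, as an engineer would, in place of code of your own. Each camera call takes 0.05 s, during which the arm holds its last target.

### The job

Lift the tool chest's lid by its handle past the point where its two gas struts take over, so that it stays fully open by itself; do not let it fall shut. Then take the open putty jar from the table and, keeping it upright, set it down gently (no dropping) on the floor of the empty middle compartment at the back of the chest, under the leaning lid, and leave it standing there with the lid still open. Do not shift the flag cube, the scissors or the jar's screw lid.

Things in the scene. Friction and masses are not known exactly. Their poses are not given: they have to be found in the camera images.
- chest: grey sheet-metal tool chest, fixed: 200 mm deep (its x), 300 wide (y), 70 high without lid. Origin: centre of underside, 4 mm above the table (rubber feet); +x to its back (hinge), z up. Walls 4 mm, inner floor at its z = 6 mm. Low dividers (tops at 28 mm) part it into a front half with tools below 30 mm and three back compartments: two narrow outer ones with small things, and the empty middle one
- rear_bay (a point): centre of the floor of the empty middle compartment at the back of the chest: 44 mm behind the chest's origin, 6 mm above it. It is 104 mm (chest x) by 128 mm (chest y); its rear side is the chest's back wall, the other sides are low dividers, 22 mm high above its floor. Axes as the chest's
- lid (a joint): lid angle (rad): 0 closed (start), 1.20 fully open at its stop, where it still leans forward over the back half of the chest. Opening lifts the front edge. Two gas struts help: below the balance angle the lid falls shut, above it they push it to the stop and hold it. That angle differs from run to run (0.4 to 0.85; lid 0.7 to 1.1 kg). Closed, it needs 2 to 5 N upward at the handle
- lid_hinge (a point): middle of the lid's hinge line, which runs along the chest's y, 95 mm behind the chest's origin, 72 mm above it. Axes as the chest's. The struts stand 140 mm to either side of the middle, inside the chest's side walls
- lid_grip (a point): grasp point on the lid's handle; turns with the lid. The handle is a black bar that juts out 59 mm from the middle of the lid's front edge, in the lid's plane (along chest x when closed): 16 mm wide (y), 22 high, with a 20 mm wide bead at its end. Pinch it across its width. Point: 222 mm from the hinge line, 6 mm above the lid's underside. The lid is a 6 mm plate, 200 x 304 mm, its underside in the plane of the hinge line
- jar: open white round putty jar, 52 mm in diameter, 58 mm high, about 0.1 kg, standing upright on the table to the right of the chest. Origin: centre of its underside; z up. Grasp it round the body, 25 to 45 mm above its underside
- flag_cube: printed cube with a little flag on a mast, 60 x 72 mm, 182 mm high, standing behind the jar; leave it alone. Origin: centre of its underside
- scissors: scissors, 152 x 62 x 8 mm, lying flat in front of the chest; leave them alone. Origin: centre of the underside
- jar_lid: white screw lid of the jar, 58 mm in diameter, 14 mm high, lying upside down in front of and to the right of the chest; leave it alone. Origin: centre of its underside
Mind the look-alikes: they are no part of the job. Of the things like the jar, leave any that is purple, red or yellow; of the rest the smaller one is meant.

How it is judged (in metres and radians):
On the way, in this order (a step that is already met when the one before it is completed fails the run):
1. the lid stands open at its stop, held by the struts alone, not touched by the gripper (value of joint lid above 1.1 rad and contact force between each of the fingers, the arm and chest below 0.3 N), for 0.3 s.
2. the jar stands upright on the floor of the middle back compartment (x of jar in the frame of rear_bay between -0.027 and 0.027 m and y of jar in the frame of rear_bay between -0.042 and 0.042 m and z of jar in the frame of rear_bay between -0.006 and 0.006 m and angle between jar's own z axis and vertical below 0.12 rad), for 0.2 s.
At the end, for the whole second after the job is handed in: The lid rests open by itself (over 1.1 rad); the jar stands upright (within 7 degrees) and at rest with its underside on the floor of the middle back compartment (height within 6 mm; within 27 mm of the compartment's middle front to back and 42 mm sideways, so wholly inside it), released (all of step 2 and value of joint lid above 1.1 rad and linear speed of jar below 0.02 m/s and contact force between the fingers and jar below 0.1 N); the robot touches nothing.
It fails at once if the lid falls or is thrown shut (closing faster than 1.2 rad/s) (velocity of joint lid below -1.2 rad/s).
It fails at once if the jar is tipped by more than 35 degrees (angle between jar's own z axis and vertical above 0.61 rad).
It fails at once if the jar is dropped: out of the fingers and faster than 0.5 m/s (linear speed of jar above 0.5 m/s and contact force between the fingers and jar below 0.1 N).
It fails at once if the flag cube, scissors or screw lid is shifted by more than 30 mm (distance of any of flag_cube, scissors, jar_lid from where it was at the start of the episode above 0.03 m).
It also fails if it takes over 64 s, if anything falls off the work surface, if the arm or the gripper's body presses on something with over 40 N, if the wrist force passes 120 N, or if a joint passes its speed limit or range.

## Working session

There is one attempt and no reset: what is moved stays moved. The work goes in short steps, each a Python script; the robot and the scene stay as the last script left them, time stands still between calls to the robot, and variables do not carry over. Pictures are saved under pics/ and viewed, and the job is handed in when it is done.

```bash
mkdir -p pics
python3 - <<'E'
from cell import ctrl
import cv2
o=ctrl.get_obs();print(o)
for n in("side","top","wrist"):
    m=ctrl.camera_model(n);print(n,m)
    im=ctrl.camera(n);cv2.imwrite(f"pics/{n}0.png",cv2.cvtColor(im,cv2.COLOR_RGB2BGR))
E
```

```text
{'time': 0.0, 'q': array([ 1.15439528e+00,  3.51250394e-01,  1.65242273e+00,  1.02159984e-05,
        1.13911470e+00, -8.45815690e-02]), 'joint_vel': array([-0.00104766, -0.00057191, -0.00025844,  0.00080147, -0.00117712,
       -0.00096578]), 'joint_torque': array([-8.64185786e-04, -4.97325325e+01, -2.85253394e+01,  6.98900898e-02,
        2.57706956e-02, -4.30710179e-05]), 'ee_pos': array([178.99607189, 519.69885732, 226.09419131]), 'ee_rot': array([-0.69698823,  0.69780534, -0.11688783,  0.11667198]), 'wrist_force': array([ 0.13185969, -0.01630313, -0.2562873 ]), 'torque': array([-0.0218801 ,  0.03628608,  0.00936472]), 'finger_gap': 1.001055995986266}
side {'mtx': array([[442.2812172 ,   0.        , 250.62101116],
       [  0.        , 442.2812172 , 191.12927766],
       [  0.        ,   0.        ,   1.        ]]), 'rvec': array([ 0.31864784, -2.46920428,  1.69297377]), 'tvec': array([501.79991245, 174.93479105, 833.80090836])}
top {'mtx': array([[396.55818727,   0.        , 255.01083446],
       [  0.        , 396.55818727, 194.3338712 ],
       [  0.        ,   0.        ,   1.        ]]), 'rvec': array([ 2.03989622, -2.18872661,  0.23796493]), 'tvec': array([-147.18230922,  580.63818733, 1017.56402828])}
wrist {'mtx': array([[283.63631319,   0.        , 256.69947246],
       [  0.        , 283.63631319, 190.40924475],
       [  0.        ,   0.        ,   1.        ]]), 'rvec': array([-2.36698144, -1.6901699 , -0.23412086]), 'tvec': array([-549.61417661,  -33.18402548,  390.27162142])}
```

View pics/side0.png

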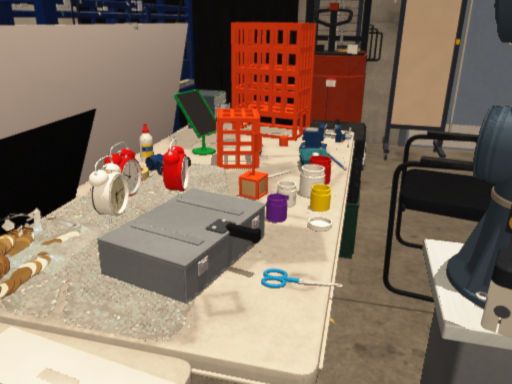

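View pics/top0.png

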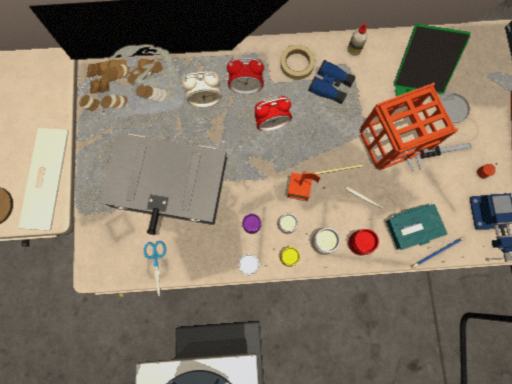

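View pics/wrist0.png

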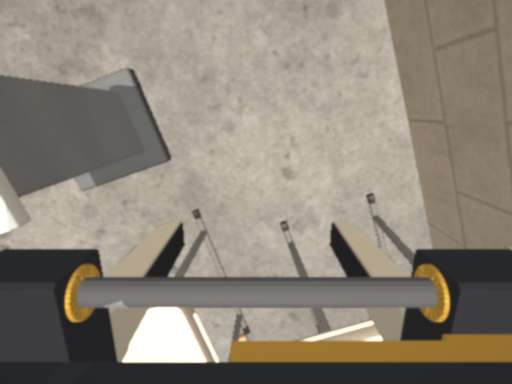

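```bash
cat > h.py <<'E'
import numpy as np, cv2
from cell import ctrl
def cam(n): 
    m=ctrl.camera_model(n); return m["mtx"],m["rvec"],m["tvec"]
def proj(n,P): 
    K,r,t=cam(n); return cv2.projectPoints(np.array(P,float).reshape(-1,3),r,t,K,None)[0].reshape(-1,2)
def back(n,uv,z,c=None):
    K,r,t=c or cam(n); R=cv2.Rodrigues(r)[0]; C=-R.T@t
    d=R.T@np.linalg.inv(K)@np.array([uv[0],uv[1],1.]); return C+d*(z-C[2])/d[2]
def snap(n,f,box=None,s=1):
    im=cv2.cvtColor(ctrl.camera(n),cv2.COLOR_RGB2BGR)
    if box: im=im[box[1]:box[3],box[0]:box[2]]
    im=cv2.resize(im,None,fx=s,fy=s,interpolation=cv2.INTER_CUBIC); cv2.imwrite("pics/"+f,im)
def crop(src,f,box,s):
    im=cv2.imread("pics/"+src)[box[1]:box[3],box[0]:box[2]]
    cv2.imwrite("pics/"+f,cv2.resize(im,None,fx=s,fy=s,interpolation=cv2.INTER_CUBIC))
E
python3 - <<'E'
from h import *
crop("top0.png","topc.png",(95,125,225,245),6)
crop("top0.png","topj.png",(225,160,355,280),6)
crop("side0.png","sidec.png",(90,150,350,320),3)
for n in("top","side"):
    K,r,t=cam(n);R=cv2.Rodrigues(r)[0];print(n,-R.T@t)
print(proj("top",[[0,0,0],[179,520,226]]))
for uv in((288,223),(326,239)):print(back("top",uv,55))
E
```

```text
top [ 343.04744685 -165.95070118 1117.59505295]
side [315.69144761 816.91027539 458.93986524]
[[197.651938   420.61626782]
 [-71.12726398 384.05947401]]
[ 485.18850216 -271.03042465   55.        ]
[ 435.0452952  -368.79895634   55.        ]
```

View pics/topc.png

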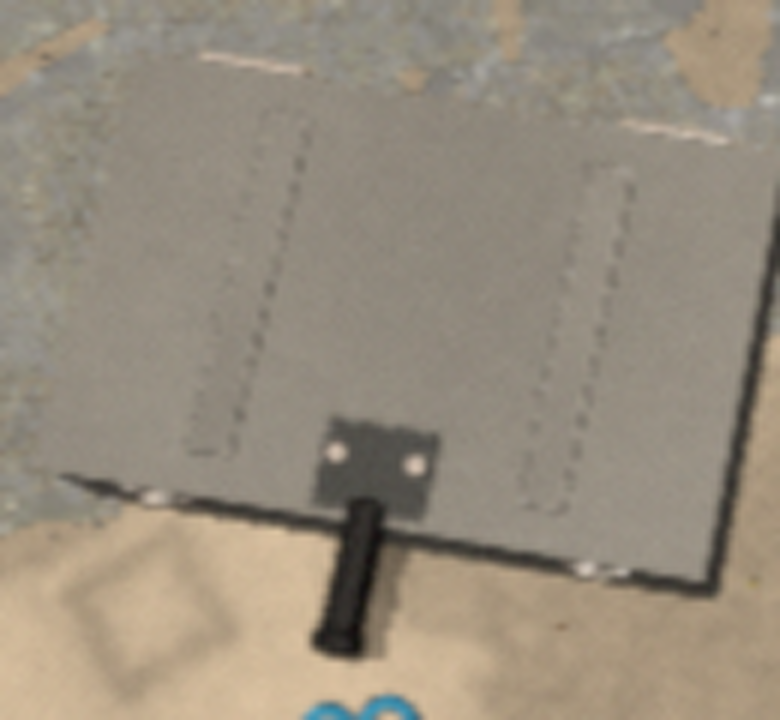

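View pics/topj.png

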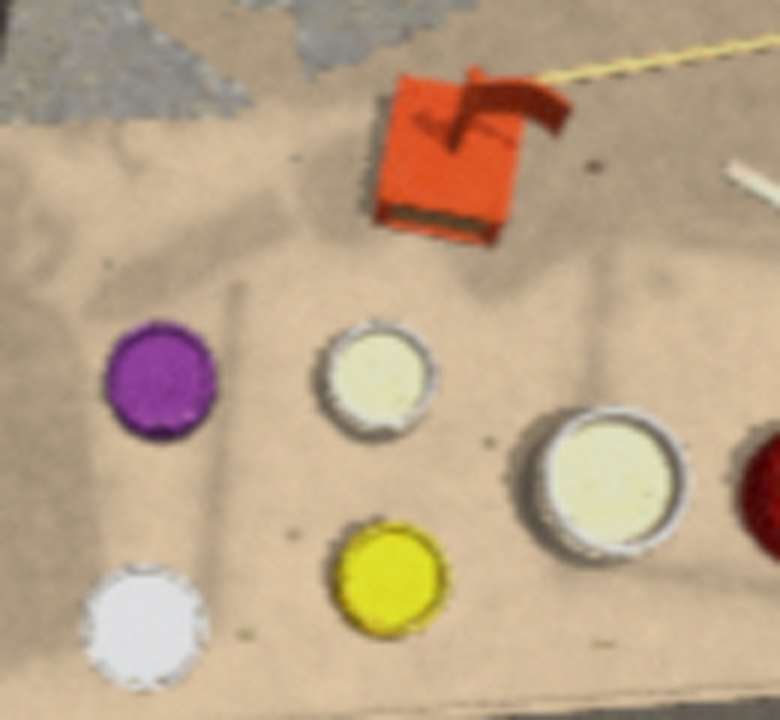

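View pics/sidec.png

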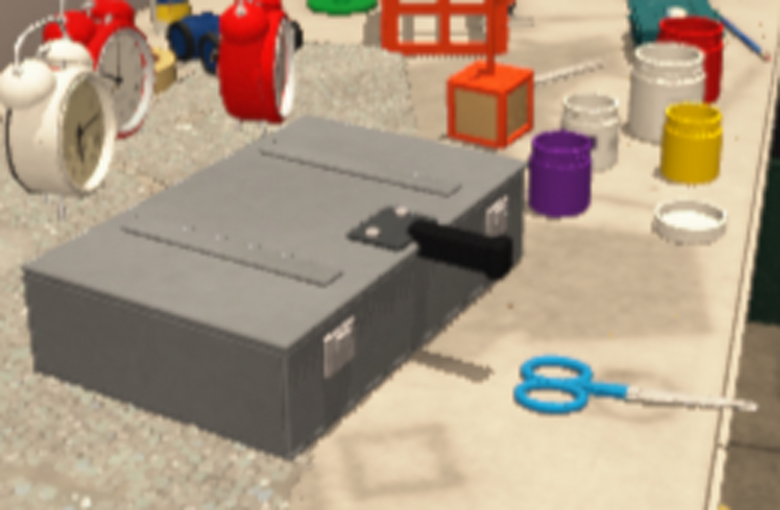

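```bash
cat > fit.py <<'E'
from h import *
from scipy.optimize import least_squares
obs=[("top",(-105,152,78),(105.3,204)),("top",(-105,-152,78),(213.2,222.3)),
("side",(-105,152,78),(185.5,265.5)),("side",(-105,-152,78),(265,205)),("side",(95,152,78),(98.2,239.8)),
("side",(-100,150,0),(186.7,301.7)),("side",(100,150,0),(101.7,273.3)),("side",(95,-152,78),(193.5,189.3))]
def W(p,P):
    c,s=np.cos(p[2]),np.sin(p[2]);return np.array([p[0]+c*P[0]-s*P[1],p[1]+s*P[0]+c*P[1],P[2]+4])
f=lambda p:np.concatenate([proj(n,W(p,P))[0]-np.array(u) for n,P,u in obs])
r=least_squares(f,[560,50,-.1],loss='soft_l1',f_scale=.7,x_scale=[100,100,.2]);print(r.x,r.cost);print(f(r.x).reshape(-1,2).round(1))
p=r.x
print("grip",W(p,(95-222,0,78)),"bay",W(p,(44,0,6)),"hinge",W(p,(95,0,72)))
np.save("chest.npy",p)
edges=[]
for z,hx,hy,ox in((78,100,152,-5),(72,100,152,-5),(0,100,150,0)):
    edges.append([(ox-hx,-hy,z),(ox-hx,hy,z),(ox+hx,hy,z),(ox+hx,-hy,z),(ox-hx,-hy,z)])
edges.append([(-164,-8,89),(-164,8,89),(-105,8,89),(-105,-8,89)]);edges.append([(44-52,-64,6),(44-52,64,6),(96,64,6),(96,-64,6)])
for n,box,s in(("top",(95,125,235,245),5),("side",(90,150,290,320),4)):
    im=cv2.imread(f"pics/{n}0.png")[box[1]:box[3],box[0]:box[2]];im=cv2.resize(im,None,fx=s,fy=s,interpolation=cv2.INTER_CUBIC)
    for e in edges:
        q=(proj(n,[W(p,P) for P in e])+.5-np.array(box[:2]))*s
        cv2.polylines(im,[q.astype(int)],False,(0,255,0),1)
    cv2.imwrite(f"pics/fit_{n}.png",im)
E
python3 fit.py
```

```text
[ 6.35399362e+02  5.38784483e+01 -2.38141561e-01] 12.092809956880979
[[-5.9 -0.7]
 [-1.2 -0. ]
 [ 1.5 -1.1]
 [ 2.6 -2.6]
 [-0.4 -2.6]
 [ 0.5  1.1]
 [-0.4 -0.6]
 [-0.6 -2.7]]
grip [511.98354961  83.83737298  82.        ] bay [678.15759668  43.49897839  10.        ] hinge [727.71827739  31.46822913  76.        ]
```

View pics/fit_top.png

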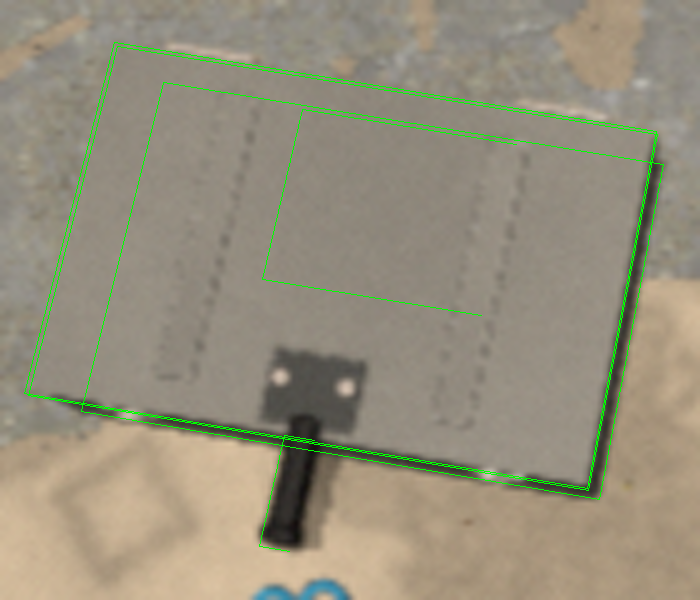

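View pics/fit_side.png

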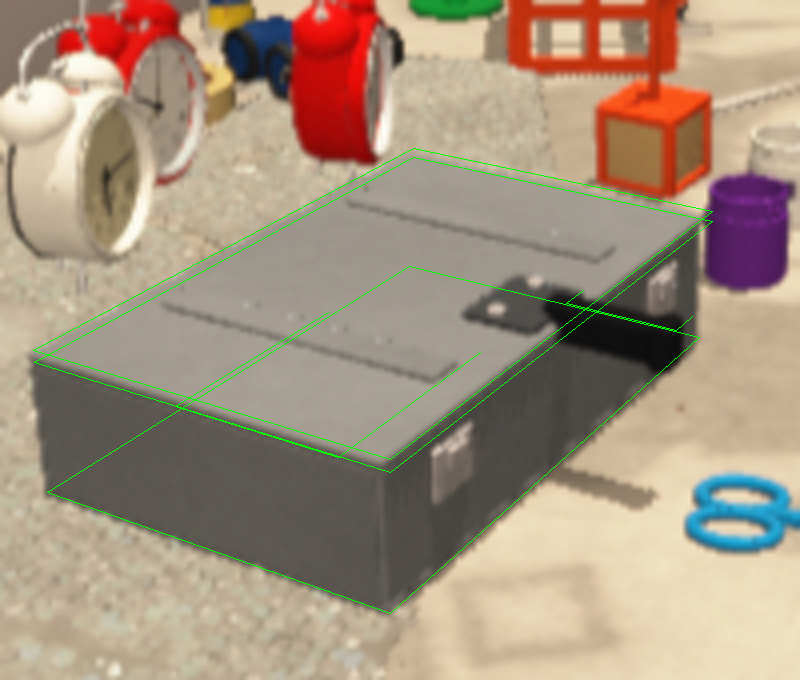

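```bash
cat >> h.py <<'E'
from scipy.spatial.transform import Rotation as Rot
def quat(az,tilt,flip=1):
    """tool y dir: tilt from straight down, leaning fingers forward along azimuth az; jaws horizontal"""
    y=np.array([np.cos(az)*np.sin(tilt),np.sin(az)*np.sin(tilt),-np.cos(tilt)])
    z=flip*np.array([-np.sin(az),np.cos(az),0]);x=np.cross(y,z)
    q=Rot.from_matrix(np.c_[x,y,z]).as_quat();return np.r_[q[3],q[:3]],y
def W(p,P):
    c,s=np.cos(p[2]),np.sin(p[2]);return np.array([p[0]+c*P[0]-s*P[1],p[1]+s*P[0]+c*P[1],P[2]+4])
E
cat > fit2.py <<'E'
from h import *
from scipy.optimize import least_squares
obs=[("top",(-105,-152,78),(213,222)),("top",(-164,0,82),(95+338/6,125+650/6)),("top",(-112,0,89),(95+367/6,125+505/6)),
("top",(-105,152,78),(100.3,203.6)),
("side",(-105,152,78),(187,265.5)),("side",(-105,-152,78),(265.5,205.5)),("side",(95,152,78),(98.2,239.8)),
("side",(-100,150,0),(186.7,301.7)),("side",(100,150,0),(101.7,273.3)),("side",(95,-152,78),(193.5,189.3))]
def res(p):
    o=[]
    for n,P,u in obs: o.append(proj(n,W(p,P))[0]-np.array(u)+ (p[3:5] if n=="side" else p[5:7]))
    return np.concatenate(o+[p[3:]/1.0])
r=least_squares(res,[635,54,-.238,0,0,0,0],loss='soft_l1',f_scale=.7,x_scale=[100,100,.2,1,1,1,1]);p=r.x
print(p);print(res(p)[:-4].reshape(-1,2).round(1))
print("grip",W(p,(95-222,0,78)),"bay",W(p,(44,0,6)))
np.save("chest.npy",p[:3])
H=W(p,(95,0,72));az=p[2]
for til in np.radians([30,45,60,70,80]):
  for fl in(1,-1):
    s=""
    for th in(0,.3,.6,.9,1.15):
        q,y=quat(az,til-th,fl)
        c=W(p,(95-228*np.cos(th)+6*np.sin(th)*1,0,72+228*np.sin(th)+6*np.cos(th)))
        t=c+11*y
        a=ctrl.solve_ik(t,q); s+=" none" if a is None else str(a.round(2))
    print(round(np.degrees(til)),fl,s)
E
python3 fit2.py
```

```text
[ 6.37356894e+02  4.95032925e+01 -2.39928970e-01  2.39848480e-02
  2.53123295e+00 -2.23794465e-01  5.98649375e-03]
[[ 0.3 -0.5]
 [ 0.1  0.3]
 [-1.   4.6]
 [ 0.5 -1.3]
 [-0.3  0. ]
 [ 1.8 -1.3]
 [-0.1 -1.3]
 [ 0.2  2. ]
 [-0.1  0.5]
 [-0.6 -0.8]]
grip [513.99482752  79.68276379  82.        ] bay [680.09650796  39.04741273  10.        ]
30 1 [ 0.17  0.43  2.17 -1.29  0.21  0.07][ 0.1   0.35  1.93 -0.12  0.65 -1.15][ 0.03  0.42  1.62  0.02  1.17 -1.31][-0.01  0.61  1.24  0.08  1.66 -1.35][-0.04  0.83  0.85  0.13  2.07 -1.35]
30 -1  none[ 0.1   0.35  1.93 -0.12  0.65  2.  ][0.03 0.42 1.62 0.02 1.17 1.84][-0.01  0.61  1.24  0.08  1.66  1.79][-0.04  0.83  0.85  0.13  2.07  1.79]
45 1 [0.23 0.49 2.28 3.9  0.48 1.21][ 0.15  0.3   2.09 -0.54  0.35 -0.71][ 0.07  0.32  1.79 -0.07  0.86 -1.22][ 0.01  0.48  1.42  0.03  1.36 -1.33][-0.03  0.68  1.05  0.08  1.77 -1.36]
45 -1 [ 0.23  0.49  2.28  3.9   0.48 -1.93][ 0.15  0.3   2.09 -0.54  0.35  2.43][ 0.07  0.32  1.79 -0.07  0.86  1.92][0.01 0.48 1.42 0.03 1.36 1.81][-0.03  0.68  1.05  0.08  1.77  1.78]
60 1 [0.29 0.64 2.35 3.72 0.92 1.47][0.2  0.31 
[... 333 characters left out ...]
2 0.77 2.36 3.7  1.22 1.57][0.24 0.37 2.29 3.96 0.53 1.14][ 0.15  0.22  2.05 -0.68  0.36 -0.6 ][ 0.06  0.29  1.71 -0.13  0.83 -1.2 ][ 0.01  0.46  1.38 -0.02  1.24 -1.32]
70 -1 [ 0.32  0.77  2.36  3.7   1.22 -1.58][ 0.24  0.37  2.29  3.96  0.53 -2.  ][ 0.15  0.22  2.05 -0.68  0.36  2.54][ 0.06  0.29  1.71 -0.13  0.83  1.94][ 0.01  0.46  1.38 -0.02  1.24  1.83]
80 1 [0.34 0.91 2.35 3.71 1.5  1.64][0.28 0.46 2.35 3.79 0.82 1.35][ 0.18  0.23  2.14 -1.51  0.3   0.24][ 0.09  0.25  1.83 -0.27  0.61 -1.06][ 0.03  0.38  1.5  -0.08  1.02 -1.27]
80 -1 [ 0.34  0.91  2.35  3.71  1.5  -1.51][ 0.28  0.46  2.35  3.79  0.82 -1.79] none[ 0.09  0.25  1.83 -0.27  0.61  2.08][ 0.03  0.38  1.5  -0.08  1.02  1.87]
```

Run:
```python
from h import *
o=ctrl.get_obs();q=o["ee_rot"];R=Rot.from_quat([q[1],q[2],q[3],q[0]])
K,r,t=cam("wrist");Rc=cv2.Rodrigues(r)[0];C=-Rc.T@t
print("cam in tool",R.inv().apply(C-o["ee_pos"]),"view",R.inv().apply(Rc[2]))
p=np.load("chest.npy");g=W(p,(95-228,0,78))
for uv in((100,50),(160,50),(290,120)):print(back("top",uv,0))
for fl in (1,-1):
    q,y=quat(p[2],np.radians(20),fl);print(ctrl.solve_ik(g-140*y,q))
q,y=quat(p[2],np.radians(20),1)
ctrl.move_pose(g-140*y,q);print(ctrl.get_obs()["ee_pos"],g-140*y,ctrl.get_obs()["time"])
c=cam("wrist");np.savez("wc1.npz",*c);snap("wrist","w1.png",None,1.5)
```

```text
cam in tool [ -74.74753357 -158.44582319   -0.35648175] view [0.27185261 0.96233795 0.00134883]
[1075.27605986  260.89063407    0.        ]
[1062.65290377   74.38524394    0.        ]
[ 802.69959898 -309.99696545    0.        ]
[ 0.17852525  0.09264867  2.06714621 -0.2248152   0.67312477 -0.99802411]
[ 0.17852525  0.09264867  2.06714621 -0.2248152   0.67312477  2.14356855]
[461.74139887  93.04236223 213.63063476] [461.65548858  92.48713403 213.55696691] 2.0
```

View pics/w1.png

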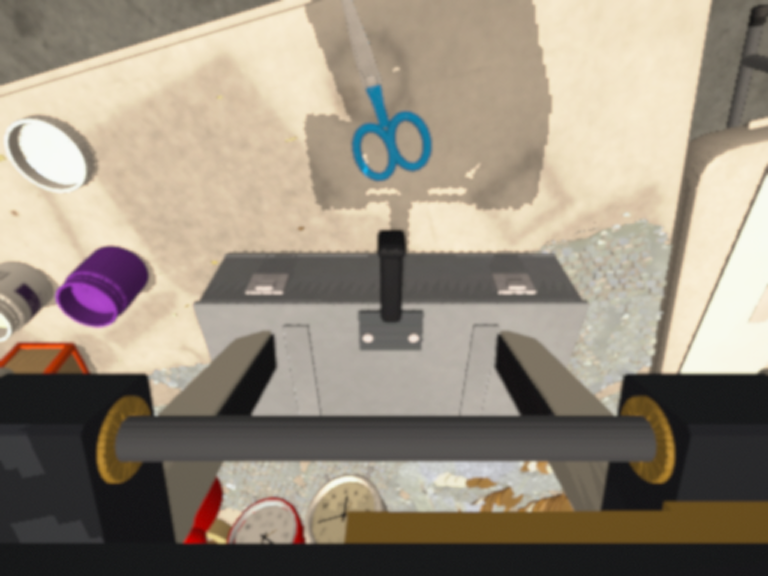

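Run:
```python
from h import *
crop("w1.png","w1c.png",(180,210,600,360),1.9)
c=np.load("wc1.npz");c=tuple(c[k] for k in c.files);p=np.load("chest.npy")
pts=[(-105,152,78),(-105,-152,78),(-164,0,89),(-105,0,78)]
q=cv2.projectPoints(np.array([W(p,P) for P in pts]),c[1],c[2],c[0],None)[0].reshape(-1,2)
print((q+.5)*1.5-.5)
```

```text
[[583.86245628 303.70516943]
 [184.41783681 303.44095899]
 [384.37247665 243.44250802]
 [384.33650427 303.57319409]]
```

View pics/w1c.png

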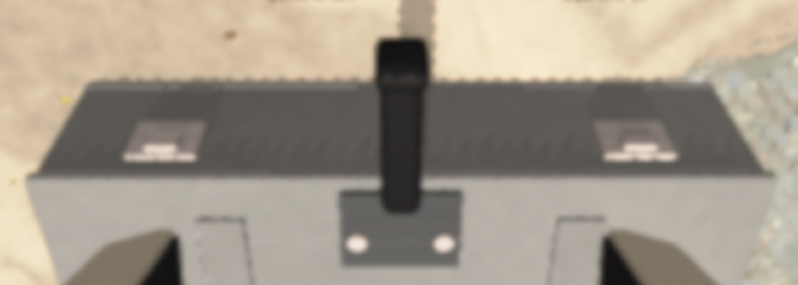

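```bash
cat > fit3.py <<'E'
from h import *
from scipy.optimize import least_squares
c=np.load("wc1.npz");c=tuple(c[k] for k in c.files)
def w(u,v): # crop coordinates -> raw
    return ((180+u/1.9+.5)/1.5-.5,(210+v/1.9+.5)/1.5-.5)
obs=[("w",(-105,152,78),w(773,177)),("w",(-105,-152,78),w(28,177)),("w",(-164,0,89),w(403,40)),
("w",(-100,150,0),w(712,80)),("w",(-100,-150,0),w(88,80)),
("top",(-105,-152,78),(213,222)),("top",(-164,0,82),(95+338/6,125+650/6)),
("side",(-105,152,78),(187,265.5)),("side",(-105,-152,78),(265.5,205.5)),("side",(95,152,78),(98.2,239.8)),
("side",(-100,150,0),(186.7,301.7)),("side",(100,150,0),(101.7,273.3)),("side",(95,-152,78),(193.5,189.3))]
def pr(n,P):
    if n=="w":return cv2.projectPoints(np.array([P]),c[1],c[2],c[0],None)[0].reshape(2)
    return proj(n,P)[0]
def res(p,use):
    o=[]
    for n,P,u in obs:
        if n in use:o.append(pr(n,W(p,P)+[0,0,p[3]*(P[2]/78)])-np.array(u))
    return np.concatenate(o)
for use in(("w",),("w","top","side"),("side",),("top","side")):
    r=least_squares(res,[635,54,-.238,0],args=(use,),loss='soft_l1',f_scale=.7,x_scale=[100,100,.2,10]);p=r.x
    print(use,p.round(3));print(res(p,use).reshape(-1,2).round(1).tolist())
    print("grip",W(p,(95-222,0,78)).round(1),"bay",W(p,(44,0,6)).round(1))
E
python3 fit3.py
```

```text
('w',) [ 6.3650e+02  5.5532e+01 -2.3800e-01 -6.2390e+00]
[[1.3, -4.8], [-0.6, -4.5], [0.1, 2.7], [-0.2, 0.6], [-0.2, 0.8]]
grip [513.1  85.4  82. ] bay [679.3  45.2  10. ]
('w', 'top', 'side') [ 6.36153e+02  5.48400e+01 -2.38000e-01 -5.48500e+00]
[[0.9, -4.4], [-1.5, -4.2], [-0.6, 3.0], [-0.7, 0.5], [-0.7, 0.7], [-1.2, 0.3], [-1.0, 1.2], [-0.5, 2.1], [1.6, -0.7], [-0.7, 0.3], [-0.1, 1.3], [-1.1, -0.4], [-1.0, -0.4]]
grip [512.7  84.8  82. ] bay [678.9  44.5  10. ]
('side',) [ 6.36881e+02  5.12800e+01 -2.38000e-01 -6.90300e+00]
[[-0.1, 1.7], [1.6, -0.7], [0.1, 0.0], [0.2, 0.1], [-0.4, -1.4], [-0.7, -0.4]]
grip [513.5  81.3  82. ] bay [679.6  40.9  10. ]
('top', 'side') [ 6.36939e+02  5.15800e+01 -2.38000e-01 -6.66100e+00]
[[0.1, 0.0], [0.3, 0.9], [-0.2, 1.6], [1.6, -0.8], [-0.1, -0.0], [0.1, 0.2], [-0.5, -1.4], [-0.8, -0.5]]
grip [513.5  81.6  82. ] bay [679.7  41.2  10. ]
```

Run:
```python
from h import *
p=np.array([636.5,55.3,-.238]);np.save("chest.npy",p)
q,y=quat(p[2],np.radians(20),1);g=W(p,(95-230,0,76))
print(ctrl.line_to(g-60*y,rate=200,frame=q))
snap("wrist","w2.png",None,1.5);
print(ctrl.line_to(g+11*y,rate=80,max_force=8))
o=ctrl.get_obs();print(o["time"],o["ee_pos"],o["wrist_force"])
ctrl.close(25);o=ctrl.get_obs();print(o["time"],o["ee_pos"],o["wrist_force"],o["finger_gap"]*93)
snap("side","s2.png",(90,50,350,320),3)
```

```text
False
False
3.6917 [509.06906939  86.27233471  70.03568334] [-1.05852889 -0.30902178 -0.42366474]
4.8667 [508.78913797  85.72561114  69.62246998] [-1.23626778 -5.38719562  0.91685747] 15.726827566969659
```

View pics/w2.png

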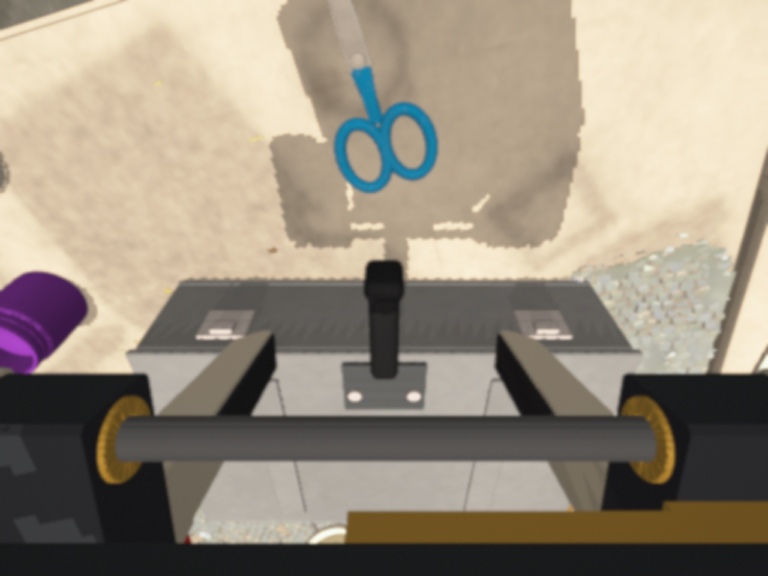

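View pics/s2.png

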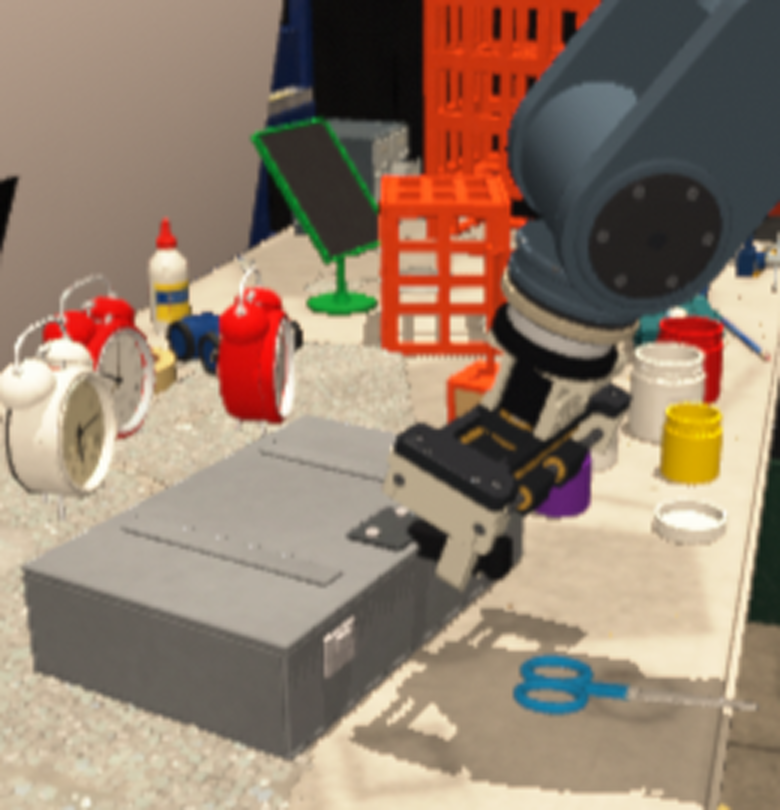

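```bash
cat > lift.py <<'E'
from h import *
import sys
p=np.load("chest.npy")
def pose(th,k=.6):
    q,y=quat(p[2],np.radians(20)-k*th,1)
    c=W(p,(95-230*np.cos(th)-4*np.sin(th)*-1,0,72+230*np.sin(th)+4*np.cos(th)))
    return c+11*y,q
E
python3 - <<'E'
from lift import *
for th in np.arange(.12,1.1,.12):
    t,q=pose(th); 
    try: ctrl.line_to(t,rate=70,frame=q)
    except ctrl.Unreachable as e: print("unreach",th);break
    o=ctrl.get_obs();print(round(th,2),o["time"],(o["ee_pos"]-t).round(1),o["wrist_force"].round(1),round(o["finger_gap"]*93,1),o["q"].round(2))
    if np.linalg.norm(o["wrist_force"])>35: print("force");break
snap("side","s3.png",(90,0,350,320),2.4)
E
```

```text
0.12 5.4583 [-0.2 -0.5 -0.3] [ 2.6 -7.  -3.8] 15.9 [ 0.13  0.39  2.02 -0.21  0.48 -1.03]
0.24 6.0 [-0.1 -0.6 -0.4] [ 2.5 -5.7 -4.8] 15.9 [ 0.11  0.37  1.95 -0.12  0.64 -1.14]
0.36 6.5417 [ 0.1 -0.6 -0.4] [ 2.2 -5.4 -3.7] 15.6 [ 0.09  0.36  1.87 -0.06  0.79 -1.2 ]
0.48 7.0833 [ 0.5 -0.7 -0.4] [ 3.8 -5.3 -5. ] 15.8 [ 0.07  0.37  1.77 -0.02  0.94 -1.25]
0.6 7.625 [ 0.8 -0.8 -0.6] [ 6.4 -4.8 -5.5] 15.9 [ 0.05  0.39  1.67  0.    1.09 -1.28]
0.72 8.1667 [ 1.  -0.8 -1.1] [ 8.9 -4.7 -8.9] 15.7 [ 0.04  0.43  1.56  0.02  1.23 -1.3 ]
0.84 8.7 [ 0.9 -0.8 -1.6] [  8.7  -4.2 -11.8] 15.9 [ 0.02  0.48  1.44  0.04  1.37 -1.32]
0.96 9.2333 [ 0.7 -0.7 -2.3] [  7.3  -4.  -13.4] 16.1 [ 0.    0.54  1.31  0.05  1.51 -1.34]
1.08 9.7667 [ 0.5 -0.7 -2.9] [  6.8  -3.  -14.1] 15.8 [-0.01  0.62  1.17  0.07  1.65 -1.35]
```

View pics/s3.png

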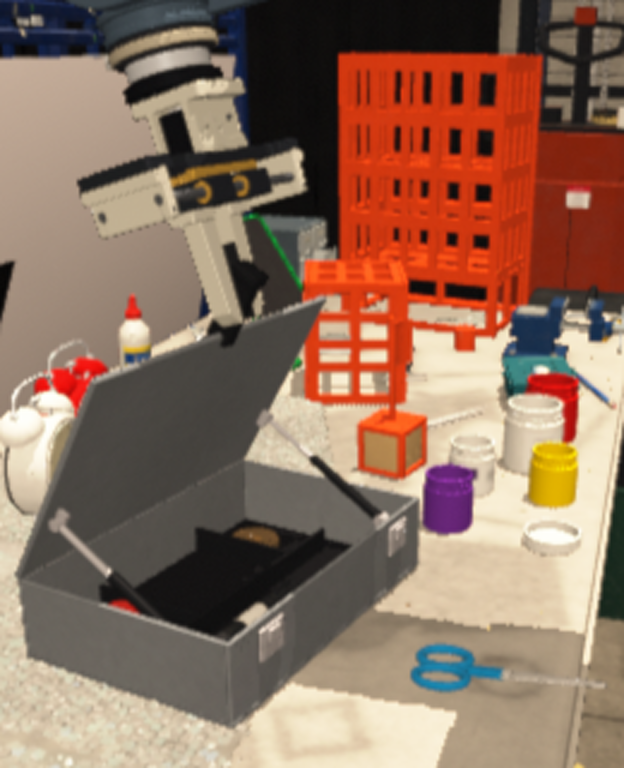

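Run:
```python
from lift import *
t,q=pose(1.17)
print(ctrl.line_to(t,rate=50,frame=q,max_force=20))
o=ctrl.get_obs();print(o["time"],(o["ee_pos"]-t).round(1),o["wrist_force"].round(1))
ctrl.ungrasp()
o=ctrl.get_obs();print(o["time"],o["wrist_force"].round(1),o["finger_gap"])
y=quat(p[2],np.radians(20)-.6*1.17,1)[1]
print(ctrl.line_to(o["ee_pos"]-90*y,rate=120))
o=ctrl.get_obs();print(o["time"],o["wrist_force"].round(1))
snap("side","s4.png",(90,0,350,320),2.4);snap("top","t4.png",(95,100,355,290),3)
```

```text
False
10.375 [ 0.3 -0.6 -3.3] [  5.1  -4.4 -15.8]
11.6583 [ 0.6 -0.8  0.1] 0.9972422942454675
False
12.5583 [-0.   0.9 -0.5]
```

View pics/s4.png

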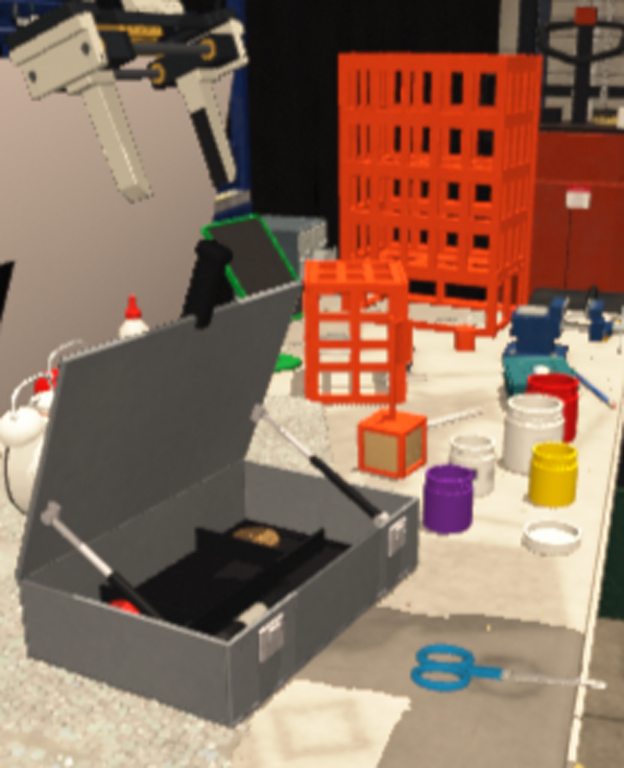

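View pics/t4.png

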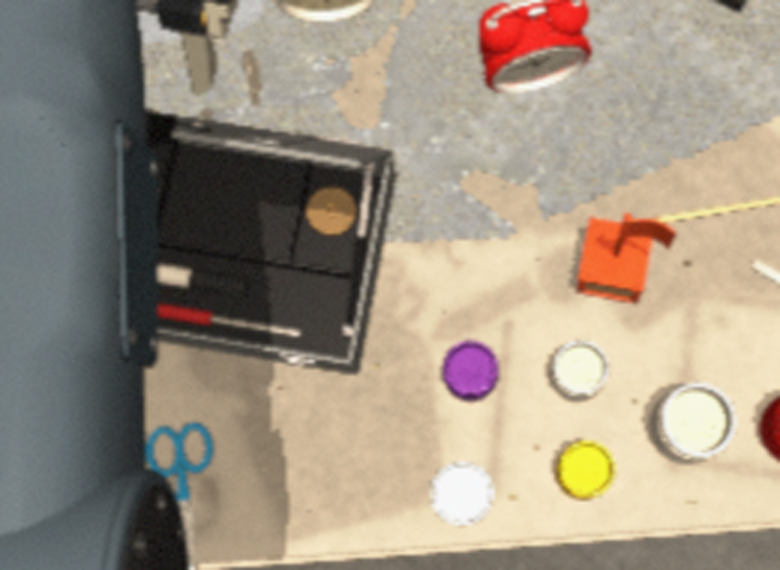

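Run:
```python
from h import *
for n,uv,z in(("small",(225+(378+.5)/6-.5,160+(376)/6),58),("purple",(225+161/6,160+380/6),58),("yellow",(225+391/6,160+578/6),58),("large",(225+614/6,160+482/6),80),("lid",(225+145/6,160+627/6),10),("cube",(225+445/6,160+150/6),60)):
    print(n,back("top",uv,z).round(1))
crop("side0.png","sj.png",(250,170,350,240),7.5)
# side: small jar mouth center & base
for uv in((287.3,186.5),):print(back("side",uv,58))
```

```text
small [ 485.8 -269.7   58. ]
purple [ 490.7 -173.5   58. ]
yellow [ 395.9 -268.6   58. ]
large [ 429.2 -367.1   80. ]
lid [ 384.1 -158.7   10. ]
cube [ 587.  -310.4   60. ]
[ 482.6404112  -243.66789503   58.        ]
```

View pics/sj.png

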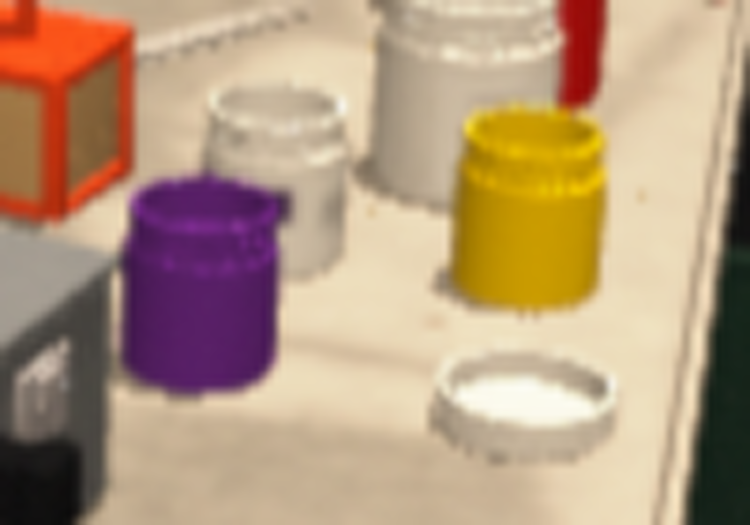

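```bash
cat > j.py <<'E'
from h import *
p=np.load("chest.npy");T=np.radians(40);AZ=np.radians(-55)
E
python3 - <<'E'
from j import *
o=ctrl.get_obs();print(o["ee_pos"],o["q"].round(2))
J=np.array([486,-270,0.])
for az in(-55,-30,0):
  for fl in(1,-1):
    q,y=quat(np.radians(az),T,fl)
    print(az,fl,[ (lambda a:None if a is None else a.round(2).tolist())(ctrl.solve_ik(J+[0,0,43]+d*y,q)) for d in(-150,11)])
for fl in(1,-1):
    q,y=quat(p[2],T,fl)
    print("bay",fl,[ (lambda a:None if a is None else a.round(2).tolist())(ctrl.solve_ik(W(p,(44+dx,0,6+43+dz))+11*y,q)) for dx,dz in((-150,200),(-70,90),(0,0))])
E
```

```text
[671.46686255  46.84627158 362.78609819] [-0.03  0.72  0.78  0.08  1.99 -1.34]
-55 1 [[-0.29, 0.2, 2.29, -1.4, 0.42, 0.36], [-0.44, 0.6, 2.14, 4.12, 0.39, 1.04]]
-55 -1 [[-0.29, 0.2, 2.29, -1.4, 0.42, -2.78], [-0.44, 0.6, 2.14, 4.12, 0.39, -2.1]]
-30 1 [[-0.65, 0.12, 2.39, 2.23, 0.11, 2.38], [-0.62, 0.59, 2.19, 2.95, 0.34, 1.67]]
-30 -1 [[-0.65, 0.12, 2.39, 2.23, 0.11, -0.76], [-0.62, 0.59, 2.19, 2.95, 0.34, -1.47]]
0 1 [[-1.03, 0.22, 2.26, 1.21, 0.63, 2.68], [-0.81, 0.61, 2.12, 1.78, 0.5, 2.22]]
0 -1 [[-1.03, 0.22, 2.26, 1.21, 0.63, -0.46], [-0.81, 0.61, 2.12, 1.78, 0.5, -0.92]]
bay 1 [[0.19, 0.12, 2.08, -0.78, 0.39, -0.5], [0.12, 0.44, 2.0, -1.4, 0.23, 0.1], [0.07, 0.69, 1.86, 4.36, 0.21, 0.6]]
bay -1 [[0.19, 0.12, 2.08, -0.78, 0.39, 2.64], None, [0.07, 0.69, 1.86, 4.36, 0.21, -2.54]]
```

Run:
```python
from j import *
J=np.array([486,-270,0.])
f=lambda a:"None" if a is None else str([a[i].round(2) for i in(3,4,5)]).replace("np.float64","")
for til in(20,25,28,32):
  t=np.radians(til)
  q,y=quat(p[2],t,1)
  print(til,"bay",[f(ctrl.solve_ik(W(p,(44+dx,0,6+43+dz))+11*y,q)) for dx,dz in((-150,200),(-70,110),(0,15),(0,0))])
  for az in(-70,-55,-40):
    q,y=quat(np.radians(az),t,1)
    print(til,az,[f(ctrl.solve_ik(J+[0,0,43+dz]+d*y,q)) for d,dz in((-150,0),(-70,0),(11,0),(11,120),(11,200))])
```

```text
20 bay ['[(-0.18), (0.76), (-1.1)]', '[(-0.18), (0.6), (-1.13)]', '[(-0.2), (0.49), (-1.14)]', '[(-0.21), (0.46), (-1.13)]']
20 -70 ['[(-0.38), (0.73), (-0.49)]', '[(-0.46), (0.57), (-0.42)]', '[(-0.59), (0.42), (-0.31)]', '[(-0.38), (0.66), (-0.56)]', '[(-0.31), (0.84), (-0.65)]']
20 -55 ['[(-0.28), (0.63), (-0.88)]', '[(-0.35), (0.46), (-0.82)]', '[(-0.48), (0.32), (-0.7)]', '[(-0.27), (0.58), (-0.93)]', '[(-0.21), (0.76), (-1.0)]']
20 -40 ['[(-0.09), (0.57), (-1.36)]', '[(-0.12), (0.39), (-1.33)]', '[(-0.18), (0.25), (-1.28)]', '[(-0.09), (0.53), (-1.38)]', '[(-0.07), (0.72), (-1.4)]']
25 bay ['[(-0.26), (0.66), (-1.02)]', '[(-0.29), (0.49), (-1.03)]', '[(-0.33), (0.37), (-1.01)]', '[(-0.35), (0.35), (-0.98)]']
25 -70 ['[(-0.55), (0.67), (-0.3)]', '[(-0.68), (0.52), (-0.19)]', '[(-0.87), (0.39), (-0.02)]', '[(-0.54), (0.6), (-0.39)]', '[(-0.43), (0.77), (-0.53)]']
25 -55 ['[(-0.44), (0.53), (-0.7)]', '[(-0.59), (0.37), (-0.56)]', '[(-0.87), (0.25), (-0.3)]', '[(-0.41), (0.48), (-0.78)]', '[(-0.31), (0.66), (-0.91)]']
25 -40 ['[(-0.16), (0.43), (-1.28)]', '[(-0.24), (0.26), (-1.21)
[... 549 characters left out ...]
.35), (-1.21)]', '[(-0.41), (0.18), (-1.03)]', 'None', '[(-0.2), (0.33), (-1.26)]', '[(-0.13), (0.53), (-1.34)]']
32 bay ['[(-0.43), (0.52), (-0.85)]', '[(-0.54), (0.34), (-0.76)]', '[(-0.74), (0.23), (-0.59)]', '[(-0.83), (0.21), (-0.5)]']
32 -70 ['[(-0.82), (0.64), (0.02)]', '[(-1.02), (0.5), (0.19)]', '[(-1.29), (0.41), (0.43)]', '[(-0.82), (0.55), (-0.1)]', '[(-0.64), (0.7), (-0.33)]']
32 -55 ['[(-0.8), (0.42), (-0.29)]', '[(-1.16), (0.3), (0.04)]', '[(4.65), (0.25), (0.48)]', '[(-0.75), (0.37), (-0.44)]', '[(-0.5), (0.54), (-0.71)]']
32 -40 ['[(-0.41), (0.24), (-1.02)]', '[(-1.12), (0.09), (-0.32)]', '[(3.86), (0.11), (0.98)]', '[(-0.34), (0.23), (-1.12)]', '[(-0.18), (0.43), (-1.29)]']
```

```bash
sed -i 's/radians(40)/radians(27)/;s/-55/-62/' j.py
python3 - <<'E'
from j import *
o=ctrl.get_obs();e=o["ee_pos"]
ctrl.line_to(e+[-120,-20,60],rate=250)
q,y=quat(AZ,T,1);J=np.array([486,-270,0.])
ctrl.move_pose(J+[0,0,43.5]-150*y,q)
o=ctrl.get_obs();print(o["time"],o["ee_pos"],o["q"].round(2))
np.savez("wc2.npz",*cam("wrist"));snap("wrist","w5.png",None,1.5);snap("side","s5.png",(90,0,350,320),2)
c=np.load("wc2.npz");c=tuple(c[k] for k in c.files)
print((cv2.projectPoints(np.array([[486,-270,58],[486,-270,0.]]),c[1],c[2],c[0],None)[0].reshape(-1,2)+.5)*1.5-.5)
E
```

```text
14.675 [ 454.97988394 -210.00692989  177.29685974] [-0.36  0.21  2.07 -0.59  0.57 -0.4 ]
[[383.34025737 282.47231645]
 [383.49868917 234.84408743]]
```

View pics/w5.png

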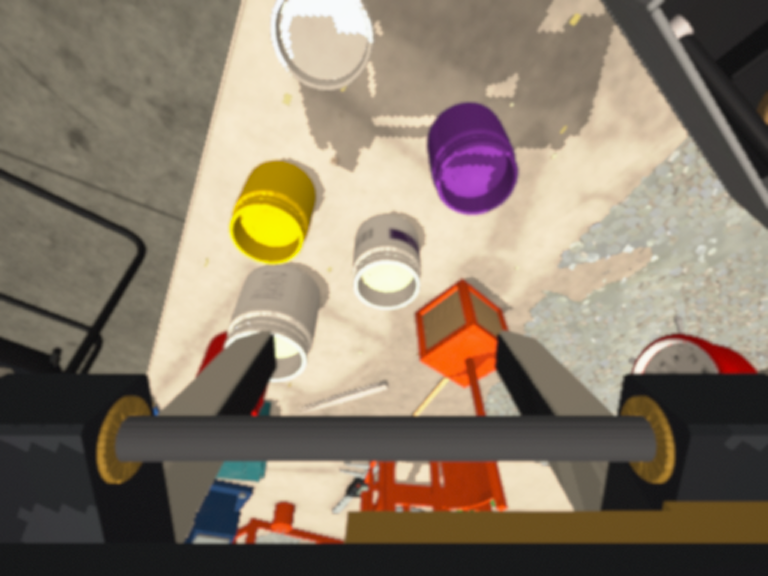

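View pics/s5.png

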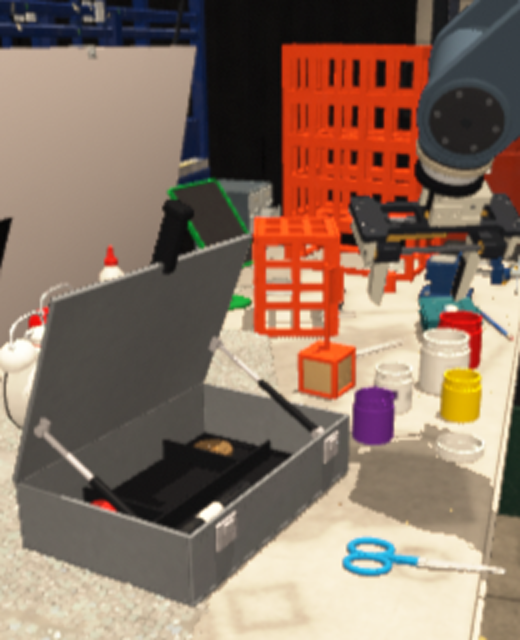

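Run:
```python
from j import *
c=np.load("wc2.npz");c=tuple(c[k] for k in c.files)
s=lambda u,v:((u+.5)/1.5-.5,(v+.5)/1.5-.5)
print("jar",back("",s(387.3,283.5),58,c),back("",s(386.5,284),58,c))
print("purple",back("",s(475,181),58,c),"yellow",back("",s(268.5,232),58,c))
for z in(70,76,82): print("large",z,back("",s(270,342),z,c),back("top",(225+614/6,160+482/6),z))
crop("w5.png","w5c.png",(220,150,540,400),2.4)
```

```text
jar [ 488.98664561 -269.54316432   58.        ] [ 488.70869616 -270.24448548   58.        ]
purple [ 495.86107546 -173.08578743   58.        ] yellow [ 399.60687029 -265.92420497   58.        ]
large 70 [ 432.22287769 -357.41440322   70.        ] [ 430.00323684 -369.06774333   70.        ]
large 76 [ 431.04483025 -349.8727744    76.        ] [ 429.50520591 -367.90440999   76.        ]
large 82 [ 429.86678281 -342.33114557   82.        ] [ 429.00717498 -366.74107664   82.        ]
```

View pics/w5c.png

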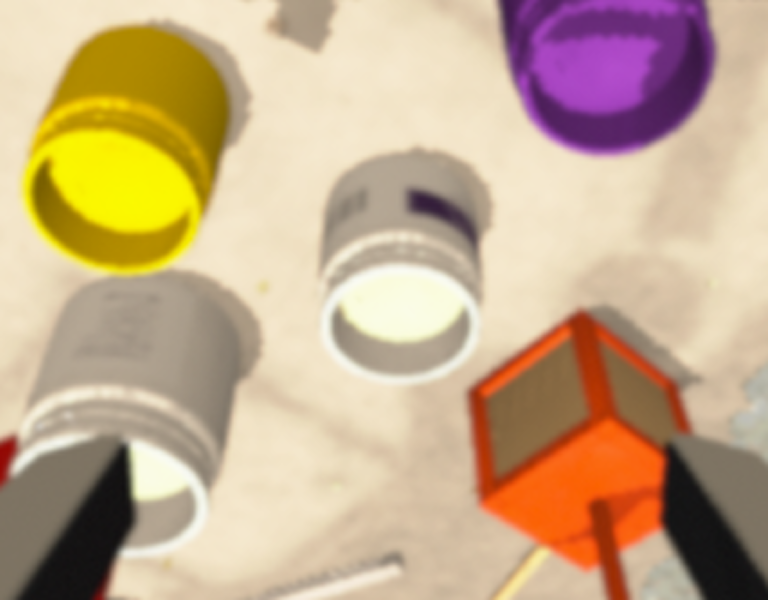

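Run:
```python
from j import *
q,y=quat(AZ,T,1);J=np.array([488.6,-270,0.]);np.save("jar.npy",J)
g=J+[0,0,43.5]
ctrl.line_to(g-150*y,rate=100,frame=q)
print(ctrl.line_to(g-40*y,rate=120,max_force=8))
print(ctrl.line_to(g+11*y,rate=60,max_force=6))
o=ctrl.get_obs();print(o["time"],(o["ee_pos"]-g-11*y).round(1),o["wrist_force"].round(1))
snap("wrist","w6.png",None,1.5);snap("side","s6.png",(200,80,360,240),4)
```

```text
False
False
17.0917 [0.1 0.  0.3] [-0.2  0.3  0.2]
```

View pics/w6.png

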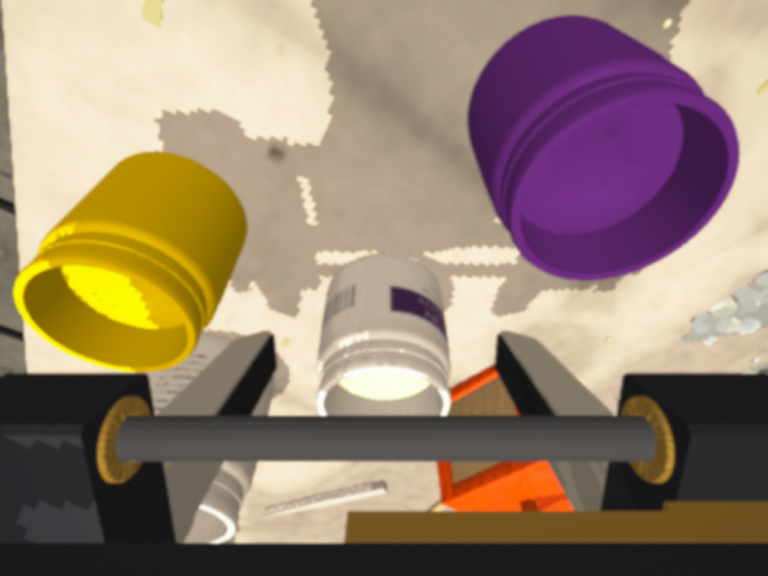

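View pics/s6.png

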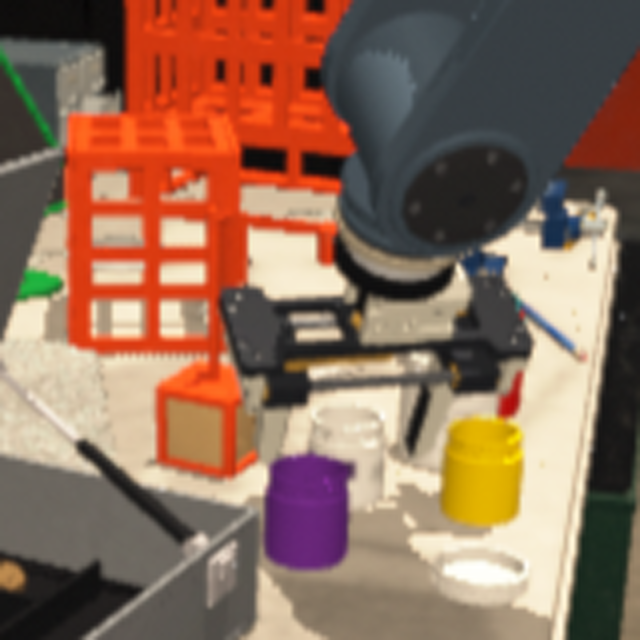

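Run:
```python
from j import *
o=ctrl.get_obs();ctrl.line_to(o["ee_pos"]-[0,0,1.5],rate=30)
ctrl.close(20);o=ctrl.get_obs();print(o["time"],o["ee_pos"].round(1),o["wrist_force"].round(1),o["finger_gap"]*93)
e=o["ee_pos"];ctrl.line_to(e+[0,0,15],rate=40)
snap("side","s7.png",(200,80,360,240),4);snap("wrist","w7.png",None,1.5)
o=ctrl.get_obs();print(o["time"],o["wrist_force"].round(1),o["finger_gap"]*93)
```

```text
18.1833 [ 491.  -274.4   32.6] [-1.3 -0.3  0.5] 50.77418646763011
18.8083 [-0.2 -0.1 -1.3] 50.70938416617419
```

View pics/s7.png

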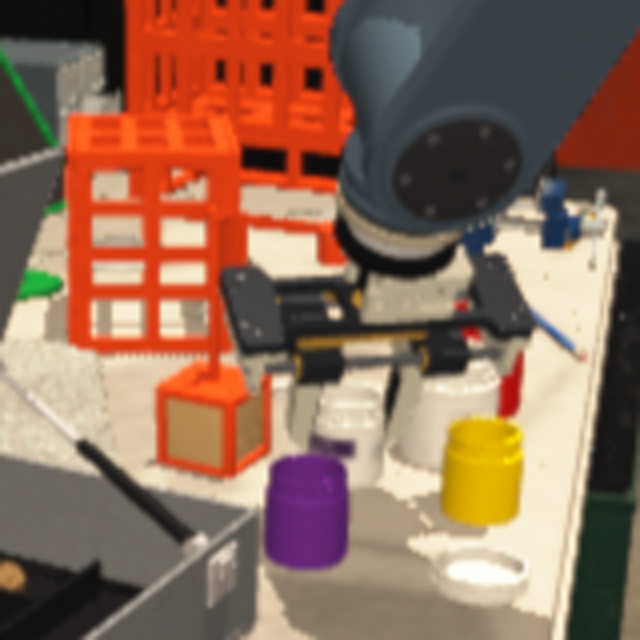

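View pics/w7.png

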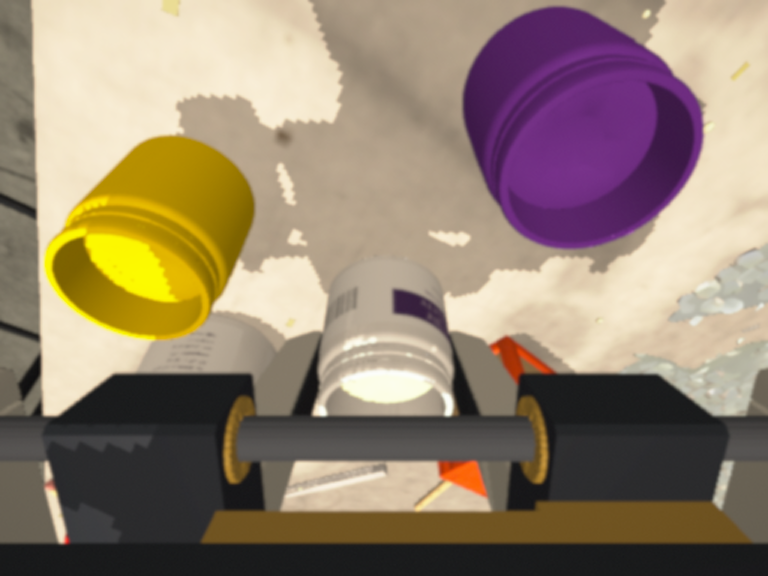

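```bash
cat >> j.py <<'E'
def bayp(dx,dy,dz,h=42):
    q,y=quat(p[2],T,1); return W(p,(44+dx,dy,6+h+dz))+11*y,q
E
python3 - <<'E'
from j import *
o=ctrl.get_obs();e=o["ee_pos"]
ctrl.line_to(e+[-10,20,150],rate=140)
t,q=bayp(-110,0,150)
ctrl.line_to(t,rate=130,frame=q)
o=ctrl.get_obs();print(o["time"],(o["ee_pos"]-t).round(1),o["wrist_force"].round(1),o["finger_gap"]*93,o["q"].round(2))
snap("side","s8.png",(90,0,350,320),2.4);np.savez("wc3.npz",*cam("wrist"));snap("wrist","w8.png",None,1.5)
E
```

```text
22.7917 [-0.  -0.2  0. ] [-0.3  0.2 -0.7] 50.89191571257851 [ 0.11  0.29  1.92 -0.33  0.51 -0.97]
```

View pics/s8.png

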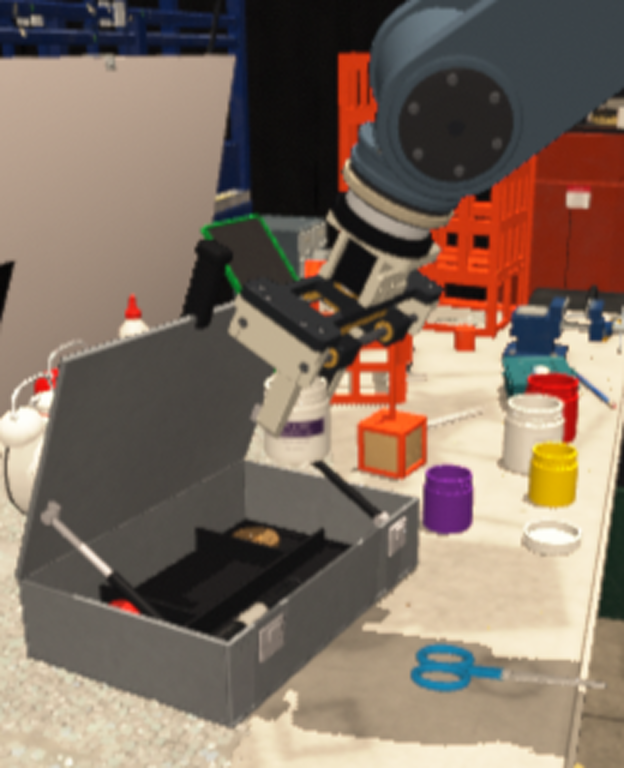

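View pics/w8.png

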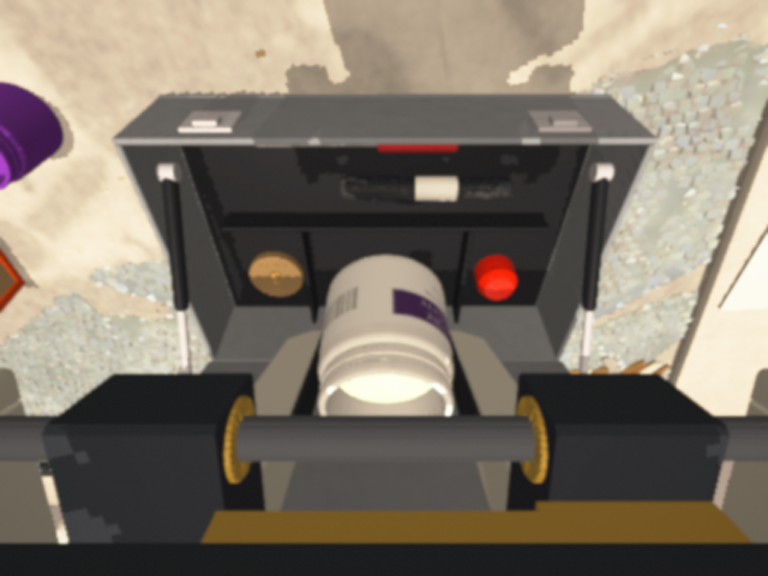

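Run:
```python
from j import *
c=np.load("wc3.npz");c=tuple(c[k] for k in c.files)
P=[(-8,64,28),(-8,-64,28),(96,64,6),(96,-64,6)]
print(((cv2.projectPoints(np.array([W(p,a) for a in P]),c[1],c[2],c[0],None)[0].reshape(-1,2)+.5)*1.5-.5).round(1).tolist())
for a in((-65,0,75),(0,0,18)):
    t,q=bayp(*a);r=ctrl.line_to(t,rate=90,frame=q,max_force=8)
    o=ctrl.get_obs();print(r,o["time"],(o["ee_pos"]-t).round(1),o["wrist_force"].round(1))
    if r:break
snap("side","s9.png",(90,0,350,320),2.4);snap("wrist","w9.png",None,1.5)
```

```text
[[469.0, 232.3], [302.0, 232.2], [451.3, 306.8], [319.4, 306.8]]
False 24.0167 [0.1 0.1 0.5] [ 0.5 -0.4  0.1]
False 25.125 [-0.1  0.1  0.4] [ 1.  -0.5 -0.5]
```

View pics/s9.png

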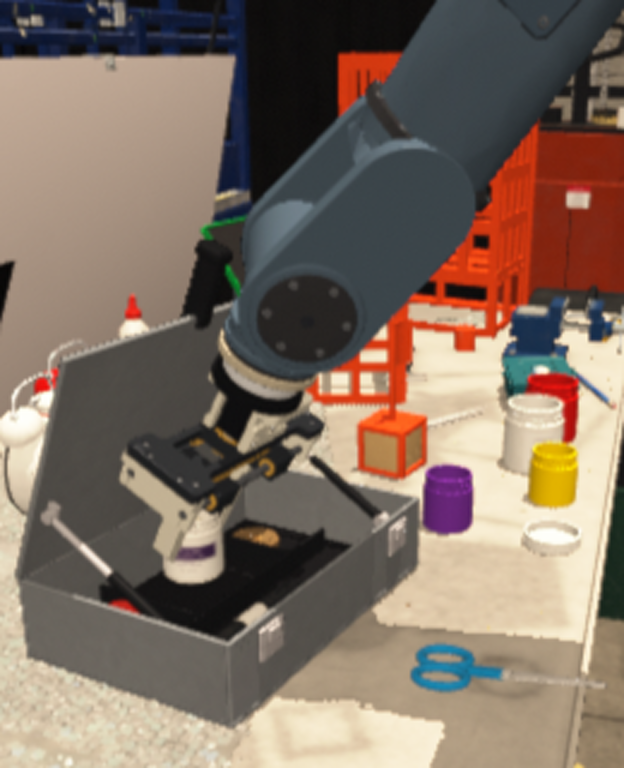

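View pics/w9.png

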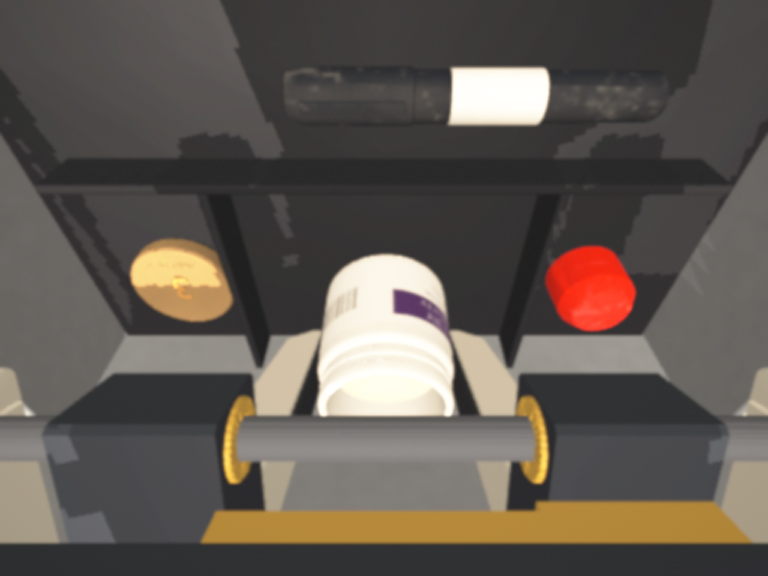

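Run:
```python
from j import *
t,q=bayp(0,0,3);print(ctrl.line_to(t,rate=40,frame=q,max_force=5))
t,q=bayp(0,0,-5);print(ctrl.line_to(t,rate=12,frame=q,max_force=2.5))
o=ctrl.get_obs();t0,_=bayp(0,0,0);print(o["time"],(o["ee_pos"]-t0).round(1),o["wrist_force"].round(1),o["finger_gap"]*93)
snap("side","s10.png",(110,90,290,290),4);snap("wrist","w10.png",None,1.5)
```

```text
False
True
26.1417 [0.3 0.  0.3] [-0.2 -0.5  4.2] 50.56360178043775
```

View pics/s10.png

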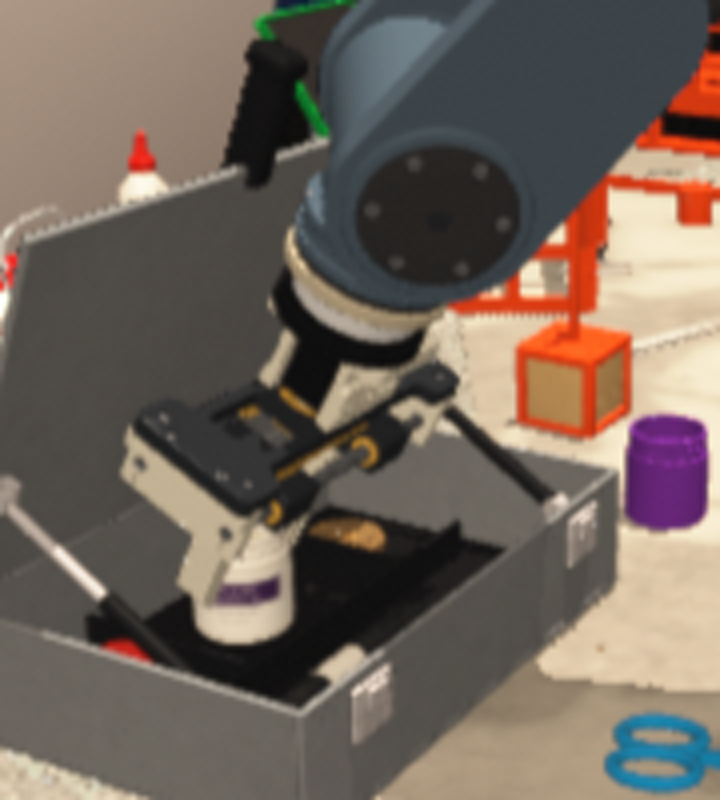

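View pics/w10.png

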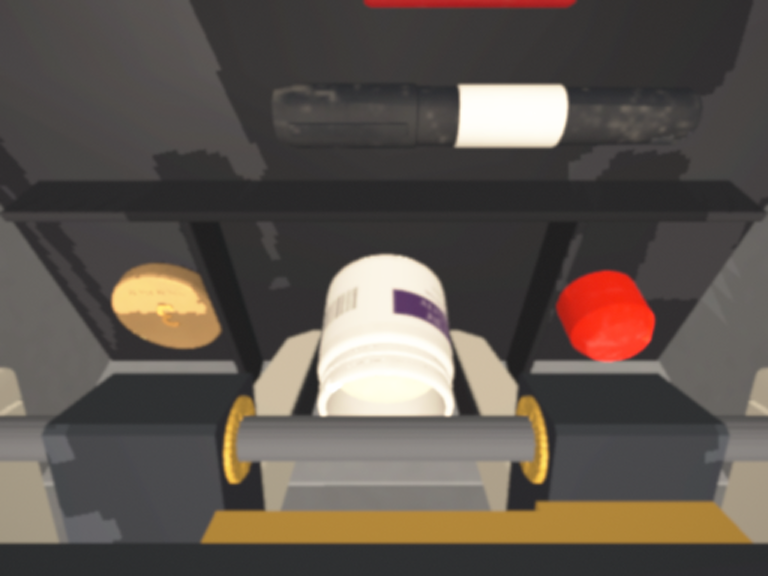

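Run:
```python
from j import *
ctrl.ungrasp();o=ctrl.get_obs();print(o["time"],o["ee_pos"].round(1),o["wrist_force"].round(1),o["finger_gap"])
q,y=quat(p[2],T,1)
print(ctrl.line_to(o["ee_pos"]-70*y,rate=70,max_force=8))
o=ctrl.get_obs();print(o["time"],o["wrist_force"].round(1))
np.savez("wc4.npz",*cam("wrist"));snap("wrist","w11.png",None,1.5);snap("side","s11.png",(110,90,290,290),4)
```

```text
27.0917 [683.8  43.8  41.8] [ 0.  -0.5  0.9] 1.001531223731571
False
28.2417 [-0.8  0.1 -0.1]
```

View pics/w11.png

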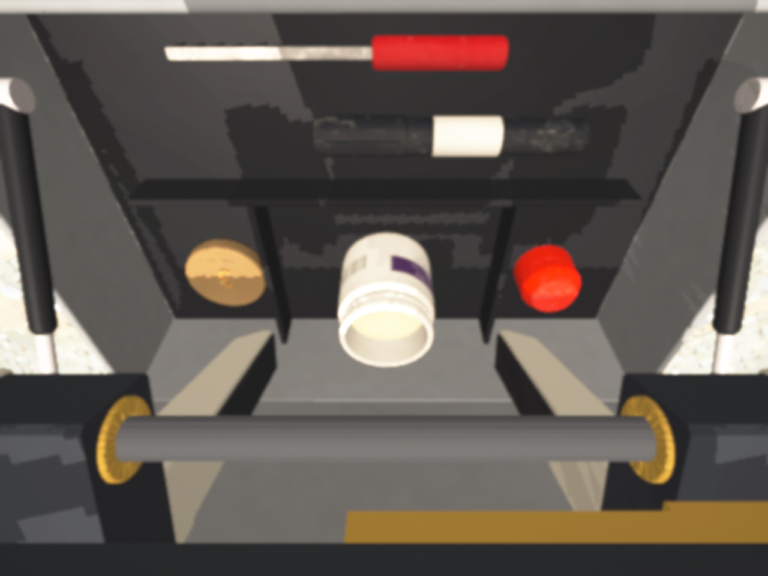

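View pics/s11.png

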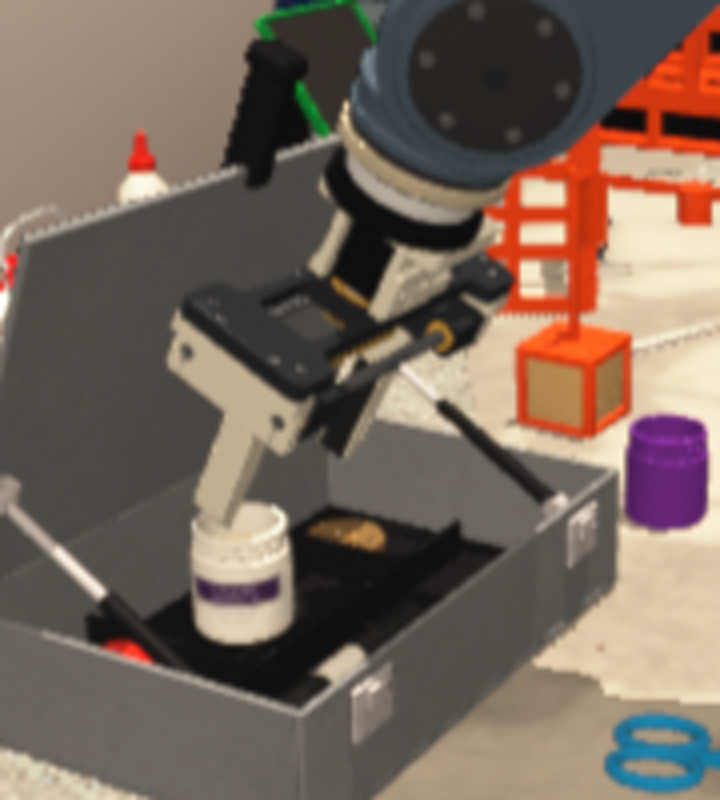

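Run:
```python
from j import *
c=np.load("wc4.npz");c=tuple(c[k] for k in c.files)
s=lambda u,v:((u+.5)/1.5-.5,(v+.5)/1.5-.5)
M=back("",s(386,333),68,c);b=W(p,(44,0,6));d=M-b;cc,ss=np.cos(p[2]),np.sin(p[2]);print("jar in bay",cc*d[0]+ss*d[1],-ss*d[0]+cc*d[1])
q,y=quat(p[2],T,1);o=ctrl.get_obs()
print(ctrl.line_to(o["ee_pos"]-110*y,rate=120,max_force=8))
o=ctrl.get_obs();ctrl.line_to(o["ee_pos"]+[-90,0,20],rate=150)
ctrl.hold(.5);o=ctrl.get_obs();print(o["time"],o["wrist_force"].round(1))
snap("side","s12.png",(90,0,350,320),2.4);snap("top","t12.png",(95,100,355,290),3);np.savez("wc5.npz",*cam("wrist"));snap("wrist","w12.png",None,1.5)
```

```text
jar in bay -0.7475666691724201 0.12111138042789016
False
30.675 [-0.   1.2  0.3]
```

View pics/s12.png

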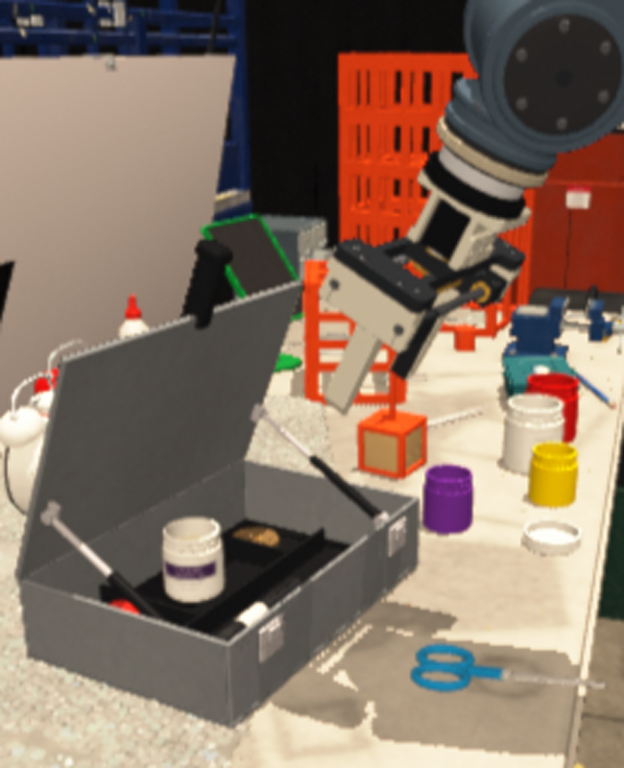

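View pics/w12.png

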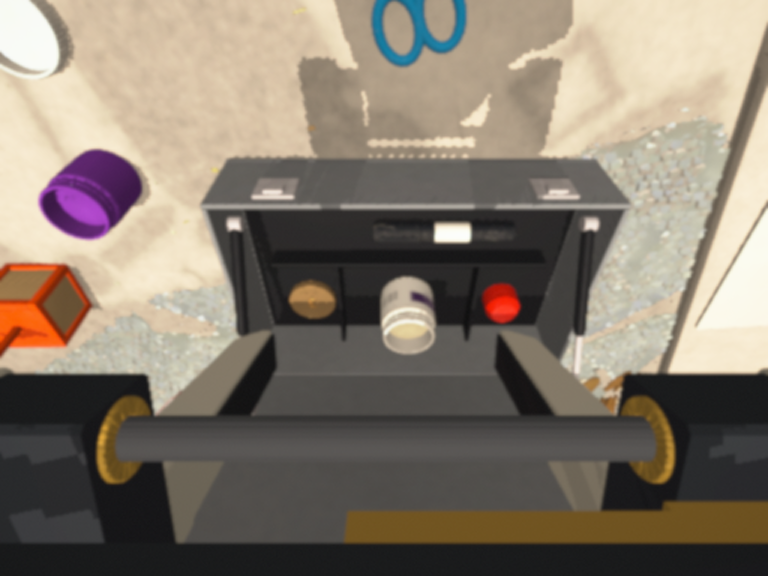

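View pics/t12.png

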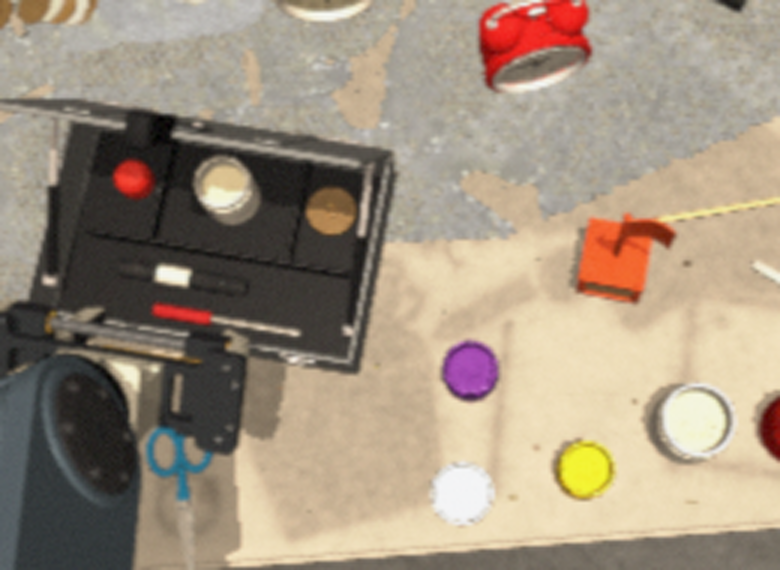

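The jar stands upright near the middle of the bay, the lid is open, the robot is clear, and the cube, scissors and screw lid have not moved. I'm handing in.

```bash
python3 -c "
from cell import ctrl
print(ctrl.hand_in())"
```

```text
the job is handed in; nothing more can be done
None
```

I opened the lid by its handle to its stop, set the white putty jar down in the middle back compartment, and handed the job in at about 31 s. No verdict is reported, so the results below are from my own checks.

- **Lid:** I carried the handle up the arc to about 1.17 rad and let go. In every later picture the lid stayed fully open on its struts.
- **Jar choice:** Of the two white jars I took the smaller one, at pixel (288, 223) in the top camera. I left the larger white jar and the purple, yellow and red ones alone.
- **Placing:** I lowered the jar until it touched the floor, with about 4 N of contact, within 0.3 mm of the expected height. I then opened the fingers and backed out.
- **Last checks:** One wrist-camera picture put the jar within about 1 mm of the compartment's middle, and the pictures show it upright. The flag cube, scissors and screw lid look unmoved, and the gripper is clear of everything.
- **What disagreed:** The camera fits of the chest differed by about 4 mm sideways and 5 to 6 mm in lid height. I used the wrist-camera fit, and the handle grasp and floor contact both agreed with it.

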